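Close and lock the sheet clamp on the brass plate

ROBOT

A 6-joint arm with a two-finger parallel gripper is mounted at the origin on the work surface. World frame = base frame: x ahead of the robot, y to its left, z up, the work surface at z = 0. Lengths are in m, angles in rad, forces in N, time in s.
With the tool pointing down it reaches from about 0.425 to 0.95 m from the base axis. Payload 3.5 kg.
Tool frame: the origin (TCP) lies on the centre line of the jaws, within the pads' length; the fingertips stand 11 mm ahead of it and the grasp point (between the pads) lies 8 mm behind it; y points along the fingers, x is the direction in which the jaws open and shut, and the axes are right-handed (so a half turn about y gives the same grasp; the last joint's range is limited). The gripper opens to 85 mm and grips with 20 to 120 N. Pads are 22 mm wide; open, the fingers measure 114 mm over their backs; the gripper's body (76 mm by 85 mm) begins 54 mm behind the grasp point. The pads swing forward as they close: fully open they stand 13 mm farther back than shut.
Start: joints at [-1.437, 0.286, 1.577, -0, 1.279, -0.15], TCP at [0.189, -0.648, 0.242] pointing down, gripper open.
Joint ranges: [-2.77, 2.77], [-0.9, 2.22], [0.21, 2.48], [-1.53, 4.67], [0.24, 2.81], [-2.84, 2.84]. Speed limits (rad/s): [2.79, 2.79, 3.14, 3.14, 3.14, 3.14].

INTERFACE

Orientations are given as a unit quaternion [x, y, z, w].
In Python, from plant import get_state, read_camera, sign_off gives the robot as it stands.
- The arm moves only by the shell command python3 -m inch 'ROWS' [FORCE]. ROWS is JSON, a list of rows, each an object of numbers: "ax", "ay", "az": the turn, a rotation vector about the tool's x, y, z in rad; "x", "y", "z": the shift along the tool's x, y, z in mm; "hand": the closure, from -1 (fully open) to 1 (shut). In form: [{"ax": .., "ay": .., "az": .., "x": .., "y": .., "z": .., "hand": ..}, ...]. A call has 1 to 5 rows; each row shifts and turns the commanded pose from where the row before left it, along the tool's axes as they then stand; what a row does not reach is not made up. A row lasts 1/12 s, in which the tool goes at most 41.7 mm and 7.16 degrees, less where a joint would pass 70% of its speed; a pose out of reach is approached as far as the arm can. A call with a gripper value outside its range is refused whole. The fingers move at their own pace and stop on an object; FORCE is the grip in N (left out, the last holds). Time passes only in rows, so rows that do not move let the fingers close. It gives the time, the measured TCP pose, the force and the opening at its end, in the units of the state.
- get_state(): the state, without advancing time (a new reading comes with each control period).
- read_camera(name): name is "side" or "top"; returns a dict with "img" (480x640x3 uint8, red, green, blue), "fov_y" (degrees; the focal length in pixels is half the picture's height over the tangent of half this angle, whatever the lens; pixels are square), "cx", "cy" (the principal point, pixels), "T" (4x4, takes a point from camera to world coordinates). Camera axes: x right, y down, z forward; pixel columns grow to the right and rows downward; lengths in m; the calibration is good to about 2 mm. A picture is of the moment at which its call begins. There is no depth.
- sign_off(): hands the job in, once; it reports no verdict.
The state is a dict: "time": time; "qpos": joint angles; "dq": joint speeds; "joint_efforts": joint torques, N m; "eef_pos": TCP position; "tcp_rot": TCP orientation; "contact_force": force on the tool from outside, world axes, zero at the start; "wrist_torque": the same for the moment, N m; "opening": opening from 0.0 (shut) to 1.0 (fully open).
Only numpy, scipy, OpenCV 4.12 (cv2) and the standard library are available. Lean on these libraries where they do the work, as an engineer would, in place of code of your own. Each camera call takes 0.05 s, during which the arm holds its last target. There are 200 camera calls.

TASK

Clamp the loose brass plate: with your fingertips, push the clamp's upright steel pin along its L-shaped slot, first along the long leg up to the corner, so that the jaw closes the plate against the fence, then sideways to the very end of the short leg, so that the jaw is locked, and let go. Only push the pin, do not pull it up; do not lift the plate, and leave the other things on the bench where they are.

Things in the scene. Friction and masses are not known exactly. Their poses are not given: they have to be found in the camera images.
- clamp: Flat clamp fixed to the bench: grey bed 12 mm thick, x -100 to +140, y -60 to +60 mm. Origin: on its underside, straight below the corner of the L slot. Its x points along the slot's long leg towards the corner and the fence; y is level, along the short leg from the corner to its end; z up. Fence: bar 18 mm high on the bed, its face at x = +120 mm.
- slot_corner (a point): Corner of the L slot (clamp x 0, y 0), at the top face of the gate plate, 30 mm above the clamp's underside. Gate plate: x -80 to +20, y -55 to +55 mm of the clamp, four bolt heads 3 mm high at its corners. Slot 15 mm wide; the pin's centre runs from clamp x = -55 mm to this corner, then along y, with 1.5 mm play all round.
- slot_end (a point): Place of the pin's centre at the end of the short leg (clamp x 0, y +30 mm), at the top face of the gate plate.
- jaw (a joint): Travel of jaw and pin along the clamp's x, m: 0 wide open (pin at x = -55 mm), 0.055 with the pin at the corner (stop at 0.0565). The jaw, a slider 80 mm wide under the gate plate, carries the pin and pushes the brass plate ahead of it to the fence. About 2.5 N of friction; stays where it is left; starts at 0 to 0.018.
- pin (a joint): Travel of the pin along the clamp's y, m: 0 on the long leg, 0.030 at the end of the short leg (stops at 0.0315). Free to move only with the pin at the slot's corner; about 1.5 N of friction, stays where it is left.
- pin_lift (a joint): How far the pin is pulled up, m: 0 down, at most 0.008. A spring (about 3.6 N, rising 0.3 N per mm) keeps it down.
- pin_top (a point): Centre of the top of the pin: a plain upright round steel pin, 12 mm across, top 78 mm above the clamp's underside, so 48 mm of it stands above the gate plate, and nothing else stands within 35 mm of it apart from the bolt heads.
- plate: Loose brass plate 45 mm (its x) x 70 mm (its y) x 5 mm, 0.13 kg, lying flat on the bed between jaw and fence, somewhat askew. Origin: centre of its underside. Against the fence it lies at x = 97.5 mm of the clamp.
- file: Bystander, loose: needle file lying flat, 180 mm long, round wooden handle 18 mm thick. Origin: on its underside.
- tin: Bystander, loose: round aluminium tin, 52 mm across, 28 mm high. Origin: on its underside.
- bead_box: Bystander, loose: closed translucent white plastic box with a white lid, 78 x 58 x 35 mm. Origin: on its underside.
- stone: Bystander, loose: dark sharpening stone, 110 x 35 x 20 mm. Origin: on its underside.
- block: Bystander, loose: steel bench block, 45 mm cube. Origin: on its underside.
- glue: Bystander, loose: white plastic bottle, 36 mm across, 100 mm high. Origin: on its underside.
- rotary: Bystander, loose: grey rotary tool lying down, 193 mm long, 44 mm thick. Origin: on its underside.
Things that resemble listed ones, but are neither listed nor needed, are in the scene too. What is meant by the plate is not orange, and is the larger of those in its own colour.

How it is judged:
On the way, in this order (a step that is already met when the one before it is completed fails the run):
1. the pin has been pushed along the long leg to the corner, closing the jaw (value of joint jaw above 0.05 m and value of joint pin below 0.012 m), for 0.05 s.
2. the pin has been pushed sideways to the end of the short leg (value of joint jaw above 0.052 m and value of joint pin above 0.024 m and value of joint pin_lift below 0.002 m), for 0.2 s.
At the end, for the whole second after the job is handed in: Pin in the short leg within 6 mm of its end (pin > 0.024, jaw > 0.052) and down within 2 mm; plate flat on the bed within 7.5 mm of the fence, square to it within 0.12 rad, within 30 mm of the middle; all at rest; bystanders within 20 mm of their starts (all of step 2 and x of plate in the frame of clamp between 0.09 and 0.101 m and y of plate in the frame of clamp between -0.03 and 0.03 m and z of plate in the frame of clamp between 0.009 and 0.015 m and angle between the x axis of plate and the x axis of clamp, either way round below 0.12 rad and linear speed of plate below 0.02 m/s and velocity of joint pin between -0.01 and 0.01 m/s and distance of each of file, tin, bead_box, stone, block, glue, rotary from where it was at the start of the episode below 0.02 m); the robot touches nothing.
It fails at once if the pin is pulled up by more than 4 mm (value of joint pin_lift above 0.004 m).
It fails at once if the brass plate is lifted more than 8 mm off the bed (z of plate in the frame of clamp above 0.02 m).
It fails at once if a bystander is moved by 20 mm or more (not (distance of each of file, tin, bead_box, stone, block, glue, rotary from where it was at the start of the episode below 0.02 m)).
It also fails if it takes over 42 s, if anything falls off the work surface, if the arm or the gripper's body presses on something with over 40 N, if the wrist force passes 120 N, or if a joint passes its speed limit or range.

## Working session

There is one attempt and no reset: what is moved stays moved. The work goes in short steps, Python scripts to look and compute and a shell command to move; the robot and the scene stay as the last step left them, time stands still between calls to the robot, and variables do not carry over. Pictures are saved under pics/ and viewed, about 8 in all and at most 12, crops included, and the job is handed in when it is done.

```bash
mkdir -p pics; ls; python3 - <<'E'
from plant import get_state, read_camera
import cv2,numpy as np
s=get_state();print(s)
for n in("top","side"):
    c=read_camera(n);cv2.imwrite(f"pics/{n}0.png",c["img"][:,:,::-1]);print(n,c["fov_y"],c["cx"],c["cy"],np.round(c["T"],4).tolist())
E
```

```text
pics
{'time': 0.0, 'qpos': array([-1.43700643e+00,  2.87177690e-01,  1.57821302e+00,  1.58215283e-05,
        1.27858855e+00, -1.49970978e-01]), 'dq': array([-8.64870995e-04, -1.98172687e-05, -5.93121781e-04,  4.66637125e-04,
       -1.75962038e-03, -8.78496728e-04]), 'joint_efforts': array([-6.21084509e-04, -4.05981159e+01, -2.92626840e+01, -1.62815945e-04,
        5.70753735e-03,  5.33533964e-06]), 'eef_pos': array([ 0.18894241, -0.64734677,  0.24091963]), 'tcp_rot': array([-0.56507179,  0.42486245, -0.42368647,  0.56628222]), 'contact_force': array([-0.71980169,  0.29696881, -0.22612849]), 'wrist_torque': array([-0.00876427,  0.00022097, -0.00238666]), 'opening': 1.002567430637732}
top 53.37775666923488 324.27648762392147 243.10617684645337 [[0.0372, -0.9756, 0.2162, 0.4345], [-0.9993, -0.0373, 0.0036, -0.0097], [0.0046, -0.2162, -0.9763, 0.8606], [0.0, 0.0, 0.0, 1.0]]
side 54.83438421765446 326.19662265178334 233.80977380297153 [[0.9734, -0.1308, 0.1884, 0.4326], [-0.2293, -0.5418, 0.8086, -0.684], [-0.0037, -0.8303, -0.5573, 0.5559], [0.0, 0.0, 0.0, 1.0]]
```

View pics/top0.png

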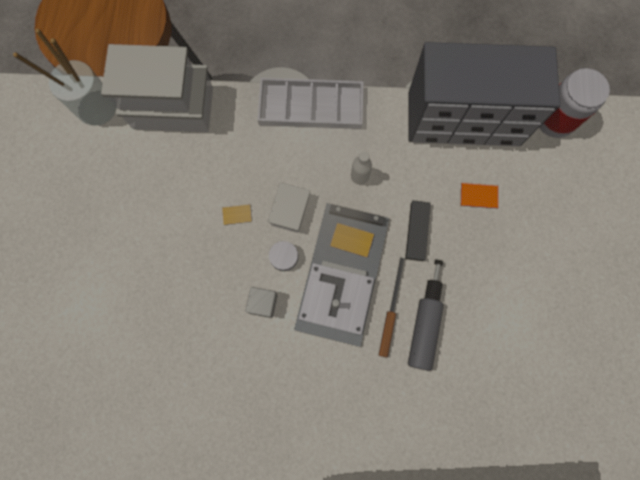

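View pics/side0.png

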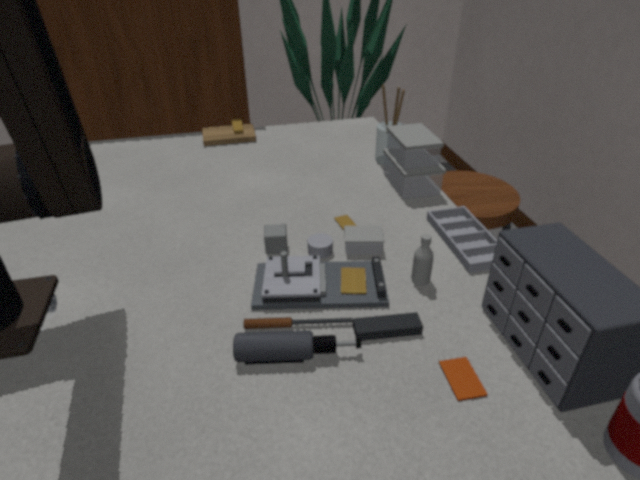

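Top: clamp bed spans (330,205)–(335,340), gate plate with L slot around (338,298), yellow plate (352,240), orange decoy at (480,195), small one at (237,214). Side: pin around (284,262). I'll zoom in on the clamp in both views.

```bash
python3 - <<'E'
import cv2,numpy as np
a=cv2.imread("pics/top0.png")[195:350,280:400];b=cv2.imread("pics/side0.png")[230:315,240:400]
a=cv2.resize(a,None,fx=3.8,fy=3.8,interpolation=2);b=cv2.resize(b,(330,int(85*330/160)),interpolation=2)
o=np.zeros((590,790,3),np.uint8);o[:a.shape[0],:a.shape[1]]=a;o[:b.shape[0],460:460+330]=b
cv2.imwrite("pics/crop0.png",o)
E
```

```text
(no output)
```

View pics/crop0.png

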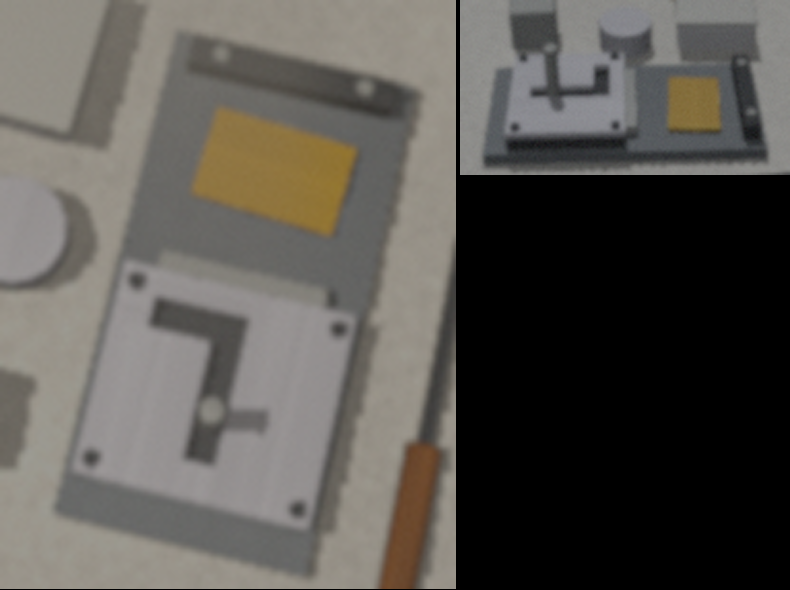

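```bash
cat > h.py <<'E'
import numpy as np
from plant import read_camera,get_state
def ray(c,u,v):
    f=240/np.tan(np.radians(c["fov_y"])/2)
    return c["T"][:3,3],c["T"][:3,:3]@np.array([(u-c["cx"])/f,(v-c["cy"])/f,1])
def onz(c,u,v,z):
    o,d=ray(c,u,v);return o+d*(z-o[2])/d[2]
E
python3 - <<'E'
from h import *
c=read_camera("top");s=read_camera("side")
P=lambda u,v,z:onz(c,u/3.8+280-.4,v/3.8+195-.4,z)
S=lambda u,v,z:onz(s,(u-460)/2.0625+240-.25,v/2.0625+230-.25,z)
R=lambda a:np.round(a,4)
g=[P(122,262,.03),P(355,313,.03),P(308,528,.03),P(72,472,.03)]
print(R(g),[np.linalg.norm(g[i]-g[i-1]) for i in range(4)])
q=[[20,55],[20,-55],[-80,-55],[-80,55]];q=np.array(q)/1000
G=np.array(g)[:,:2];m=q-q.mean(0);z=((G-G.mean(0))@[1,1j]*np.conj(m@[1,1j])).sum();th=np.angle(z)
Rm=np.array([[np.cos(th),-np.sin(th)],[np.sin(th),np.cos(th)]]);o=G.mean(0)-Rm@q.mean(0)
print("theta",th,"corner",o,"end",o+Rm@[0,.03],"open",o+Rm@[-.055,0])
pt=P(211,408,.078);ps=S(549,47,.078);print("pin top/side",R(pt),R(ps))
for p in(pt,ps):print("in clamp",R(Rm.T@(p[:2]-o)))
bl=[S(513,127,.033),S(615,126,.033),S(523,58,.033),S(614,57,.033)]
for b in bl:print("side bolt in clamp",R(Rm.T@(b[:2]-o)))
for u,v in((137,280),(339,328),(297,508),(91,457)):print("top bolt",R(Rm.T@(P(u,v,.033)[:2]-o)))
# tool
from scipy.spatial.transform import Rotation as Q
st=get_state();print(R(Q.from_quat(st["tcp_rot"]).as_matrix()))
E
```

```text
[[ 0.5806  0.0142  0.03  ]
 [ 0.5609 -0.0944  0.03  ]
 [ 0.4624 -0.0747  0.03  ]
 [ 0.4834  0.0327  0.03  ]] [np.float64(0.09900915248328111), np.float64(0.1103398998190096), np.float64(0.1003640483381905), np.float64(0.10938383847569226)]
theta -0.1892167980812198 corner [ 0.5512976  -0.03620238] end [ 0.55694029 -0.00673783] open [ 0.49727925 -0.02585745]
pin top/side [ 0.51   -0.0282  0.078 ] [ 0.507  -0.0301  0.078 ]
in clamp [-0.0421  0.0001]
in clamp [-0.0446 -0.0023]
side bolt in clamp [-0.0752 -0.0518]
side bolt in clamp [ 0.0094 -0.0544]
side bolt in clamp [-0.0725  0.0436]
side bolt in clamp [0.0106 0.0412]
top bolt [0.0122 0.0461]
top bolt [ 0.0114 -0.0494]
top bolt [-0.0726 -0.0476]
top bolt [-0.0714  0.0479]
[[ 2.8e-01 -2.0e-04  9.6e-01]
 [-9.6e-01  1.4e-03  2.8e-01]
 [-1.4e-03 -1.0e+00  2.0e-04]]
```

Clamp sizes check out: gate measures 110 x 100 mm and the bolts agree. θ = -0.189, corner (0.551, -0.036), and the pin is at clamp x ≈ -43 mm, so the jaw is at about 0.012. First I'll turn the tool square to the clamp, with the fingers shut.

```bash
python3 -m inch '[{"ay":0.12,"hand":1},{"ay":0.12,"hand":1},{"ay":0.12,"hand":1},{"ay":0.113,"hand":1},{"hand":1}]' 40; python3 -m inch '[{"x":-40,"z":10,"hand":1},{"x":-40,"z":10,"hand":1},{"x":-40,"z":10,"hand":1},{"x":-40,"z":10,"hand":1}]'
```

```text
validation failed for argument at $[0]...
validation failed for argument at $[0]...
```

```bash
python3 -m inch '[{"ax":0,"ay":0.12,"az":0,"x":0,"y":0,"z":0,"hand":1},{"ax":0,"ay":0.12,"az":0,"x":0,"y":0,"z":0,"hand":1},{"ax":0,"ay":0.12,"az":0,"x":0,"y":0,"z":0,"hand":1},{"ax":0,"ay":0.113,"az":0,"x":0,"y":0,"z":0,"hand":1},{"ax":0,"ay":0,"az":0,"x":0,"y":0,"z":0,"hand":1}]' 40; python3 -c "
from h import *
from scipy.spatial.transform import Rotation as Q
print(Q.from_quat(get_state()['tcp_rot']).as_matrix().round(3))"
```

```text
time: 0.62
eef_pos: [0.189, -0.6478, 0.2419]
tcp_rot: [-0.45, 0.546, -0.545, 0.45]
contact_force: [-0.9, -0.5, -0.3]
opening: 0.298
[[-0.19  -0.     0.982]
 [-0.982  0.001 -0.19 ]
 [-0.001 -1.    -0.   ]]
```

Orientation is right: tool z = clamp x, tool x = clamp -y, tool y down. Now travel.

```bash
R='x'; python3 -m inch '[{"ax":0,"ay":0,"az":0,"x":-40,"y":0,"z":10,"hand":1},{"ax":0,"ay":0,"az":0,"x":-40,"y":0,"z":10,"hand":1},{"ax":0,"ay":0,"az":0,"x":-40,"y":0,"z":10,"hand":1},{"ax":0,"ay":0,"az":0,"x":-40,"y":0,"z":10,"hand":1},{"ax":0,"ay":0,"az":0,"x":-40,"y":0,"z":10,"hand":1}]'
python3 -m inch '[{"ax":0,"ay":0,"az":0,"x":-40,"y":0,"z":10,"hand":1},{"ax":0,"ay":0,"az":0,"x":-40,"y":0,"z":10,"hand":1},{"ax":0,"ay":0,"az":0,"x":-40,"y":0,"z":10,"hand":1},{"ax":0,"ay":0,"az":0,"x":-40,"y":0,"z":10,"hand":1},{"ax":0,"ay":0,"az":0,"x":-40,"y":0,"z":10,"hand":1}]'
python3 -m inch '[{"ax":0,"ay":0,"az":0,"x":-40,"y":0,"z":10,"hand":1},{"ax":0,"ay":0,"az":0,"x":-40,"y":0,"z":10,"hand":1},{"ax":0,"ay":0,"az":0,"x":-40,"y":0,"z":10,"hand":1},{"ax":0,"ay":0,"az":0,"x":-40,"y":0,"z":10,"hand":1},{"ax":0,"ay":0,"az":0,"x":-40,"y":0,"z":10,"hand":1}]'
cat >> h.py <<'E'
th=-.1892;Rm=np.array([[np.cos(th),-np.sin(th)],[np.sin(th),np.cos(th)]]);O=np.array([.5513,-.0362])
def cl(p): return (Rm.T@(np.asarray(p)[:2]-O)*1000).round(1)
def st():
    s=get_state();print("clamp xy mm",cl(s["eef_pos"]),"z",s["eef_pos"][2].round(4),"F clamp",(Rm.T@s["contact_force"][:2]).round(1),s["contact_force"][2].round(1),"t",s["time"],"op",round(s["opening"],2))
E
python3 -c "from h import *;st()"
```

```text
time: 1.03
eef_pos: [0.2761, -0.4591, 0.2421]
tcp_rot: [-0.451, 0.544, -0.544, 0.451]
contact_force: [1.5, 0.4, -0.5]
opening: 0.001
time: 1.45
eef_pos: [0.3628, -0.272, 0.2424]
tcp_rot: [0.451, -0.544, 0.545, -0.451]
contact_force: [1.1, -0.2, 0.3]
opening: -0.001
time: 1.87
eef_pos: [0.4496, -0.0848, 0.2426]
tcp_rot: [0.451, -0.544, 0.545, -0.452]
contact_force: [0.8, -0.2, -0.5]
opening: -0.003
clamp xy mm [-90.8 -66.9] z 0.2426 F clamp [ 0.8 -0. ] -0.5 t 1.8667 op -0.0
```

```bash
python3 -m inch '[{"ax":0,"ay":0,"az":0,"x":-34,"y":35,"z":8,"hand":1},{"ax":0,"ay":0,"az":0,"x":-33,"y":35,"z":7,"hand":1},{"ax":0,"ay":0,"az":0,"x":0,"y":35,"z":0,"hand":1},{"ax":0,"ay":0,"az":0,"x":0,"y":35,"z":0,"hand":1},{"ax":0,"ay":0,"az":0,"x":0,"y":0,"z":0,"hand":1}]'
python3 - <<'E'
from h import *
import cv2
st()
a=read_camera("top")["img"][195:350,260:420,::-1];b=read_camera("side")["img"][170:320,220:400,::-1]
o=np.hstack([cv2.resize(a,(400,388),interpolation=2),cv2.resize(b,(400,388),interpolation=2)]);cv2.imwrite("pics/a.png",o)
E
```

```text
time: 2.28
eef_pos: [0.4671, -0.0311, 0.1057]
tcp_rot: [-0.455, 0.548, -0.54, 0.449]
contact_force: [-0.8, 0.2, -1.2]
opening: -0.001
clamp xy mm [-83.7 -10.8] z 0.1057 F clamp [-0.9  0. ] -1.2 t 2.2833 op -0.0
```

View pics/a.png

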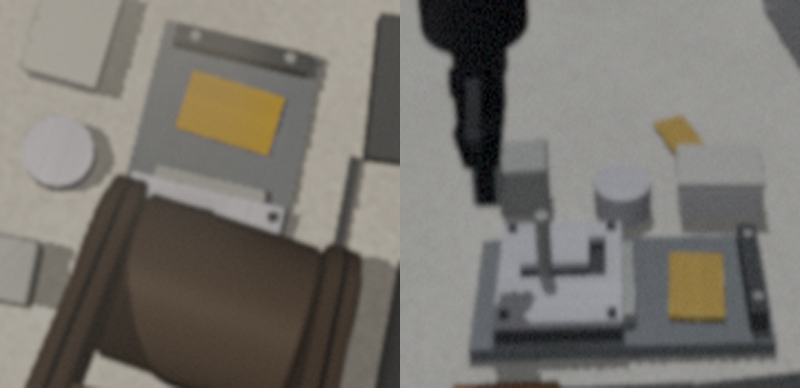

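The side view shows the shut fingertips behind and above the pin. The position came up slightly short, so I'll check tilt and settle.

```bash
python3 -m inch '[{"ax":0,"ay":0,"az":0,"x":0,"y":0,"z":0,"hand":1}]'; python3 -c "
from h import *
from scipy.spatial.transform import Rotation as Q
st();s=get_state();print(Q.from_quat(s['tcp_rot']).as_matrix().round(3),s['qpos'])"
```

```text
time: 2.47
eef_pos: [0.4739, -0.0341, 0.115]
tcp_rot: [0.45, -0.544, 0.546, -0.451]
contact_force: [0.9, -0.3, 0.7]
opening: 0.0
clamp xy mm [-76.5 -12.5] z 0.115 F clamp [ 1.  -0.2] 0.7 t 2.4667 op 0.0
[[-0.188  0.003  0.982]
 [-0.982 -0.001 -0.188]
 [ 0.    -1.     0.003]] [-2.85797768e-01 -1.10713479e-02  2.15962733e+00  2.71965179e-05
  9.89567158e-01  1.47363354e+00]
```

```bash
python3 -m inch '[{"ax":0,"ay":0,"az":0,"x":-12,"y":0,"z":0,"hand":1},{"ax":0,"ay":0,"az":0,"x":0,"y":20,"z":0,"hand":1},{"ax":0,"ay":0,"az":0,"x":0,"y":20,"z":0,"hand":1},{"ax":0,"ay":0,"az":0,"x":0,"y":17,"z":0,"hand":1},{"ax":0,"ay":0,"az":0,"x":0,"y":0,"z":0,"hand":1}]'; python3 -c "from h import *;st()"
```

```text
time: 2.88
eef_pos: [0.4744, -0.022, 0.0557]
tcp_rot: [-0.451, 0.545, -0.545, 0.45]
contact_force: [0.4, 0.4, -0.3]
opening: 0.004
clamp xy mm [-78.2  -0.5] z 0.0557 F clamp [0.3 0.4] -0.3 t 2.8833 op 0.0
```

```bash
python3 -m inch '[{"ax":0,"ay":0,"az":0,"x":0,"y":0,"z":5,"hand":1},{"ax":0,"ay":0,"az":0,"x":0,"y":0,"z":5,"hand":1},{"ax":0,"ay":0,"az":0,"x":0,"y":0,"z":5,"hand":1},{"ax":0,"ay":0,"az":0,"x":0,"y":0,"z":5,"hand":1},{"ax":0,"ay":0,"az":0,"x":0,"y":0,"z":3,"hand":1}]'; python3 -c "from h import *;st()"
python3 -m inch '[{"ax":0,"ay":0,"az":0,"x":0,"y":0,"z":4,"hand":1},{"ax":0,"ay":0,"az":0,"x":0,"y":0,"z":4,"hand":1},{"ax":0,"ay":0,"az":0,"x":0,"y":0,"z":4,"hand":1},{"ax":0,"ay":0,"az":0,"x":0,"y":0,"z":4,"hand":1},{"ax":0,"ay":0,"az":0,"x":0,"y":0,"z":4,"hand":1}]'; python3 -c "from h import *;st()"
python3 - <<'E'
from h import *
import cv2
a=read_camera("top")["img"][195:350,260:420,::-1];b=read_camera("side")["img"][190:320,230:390,::-1]
o=np.hstack([cv2.resize(a,(400,388),interpolation=2),cv2.resize(b,(400,388),interpolation=2)]);cv2.imwrite("pics/b.png",o)
E
```

```text
time: 3.3
eef_pos: [0.4983, -0.0263, 0.057]
tcp_rot: [0.451, -0.545, 0.545, -0.451]
contact_force: [-2.7, 0.0, 1.6]
opening: 0.0
clamp xy mm [-53.9  -0.2] z 0.057 F clamp [-2.7 -0.5] 1.6 t 3.3 op 0.0
time: 3.72
eef_pos: [0.5171, -0.0298, 0.0557]
tcp_rot: [-0.451, 0.545, -0.545, 0.45]
contact_force: [-2.1, -1.3, 1.8]
opening: 0.0
clamp xy mm [-34.8  -0.2] z 0.0557 F clamp [-1.9 -1.7] 1.8 t 3.7167 op 0.0
```

View pics/b.png

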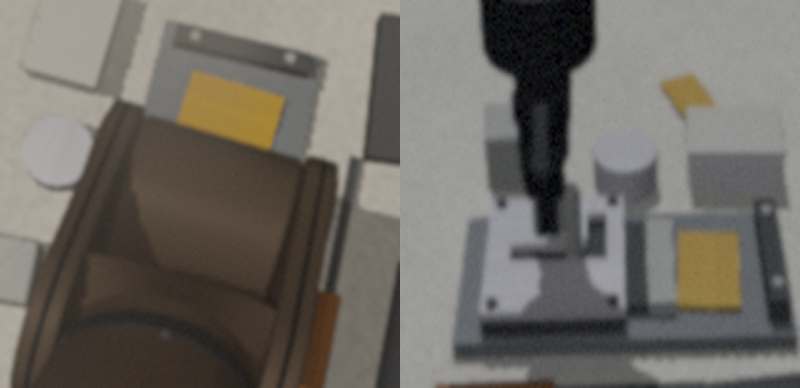

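The jaw follows the push (~2.5 N) and has reached the plate. I'll continue towards the corner in smaller steps.

```bash
python3 -m inch '[{"ax":0,"ay":0,"az":0,"x":0,"y":0,"z":3,"hand":1},{"ax":0,"ay":0,"az":0,"x":0,"y":0,"z":3,"hand":1},{"ax":0,"ay":0,"az":0,"x":0,"y":0,"z":3,"hand":1},{"ax":0,"ay":0,"az":0,"x":0,"y":0,"z":3,"hand":1},{"ax":0,"ay":0,"az":0,"x":0,"y":0,"z":2,"hand":1}]'; python3 -c "from h import *;st()"
python3 -m inch '[{"ax":0,"ay":0,"az":0,"x":0,"y":0,"z":1,"hand":1},{"ax":0,"ay":0,"az":0,"x":0,"y":0,"z":1,"hand":1},{"ax":0,"ay":0,"az":0,"x":0,"y":0,"z":0,"hand":1}]'; python3 -c "from h import *;st()"
```

```text
time: 4.23
eef_pos: [0.5307, -0.0324, 0.0556]
tcp_rot: [-0.451, 0.545, -0.545, 0.45]
contact_force: [-4.2, -1.0, 1.4]
opening: -0.002
clamp xy mm [-21.   -0.1] z 0.0556 F clamp [-4.  -1.7] 1.4 t 4.2333 op -0.0
time: 4.48
eef_pos: [0.5326, -0.0328, 0.0556]
tcp_rot: [0.451, -0.545, 0.545, -0.45]
contact_force: [-2.3, -0.6, -0.7]
opening: -0.002
clamp xy mm [-19.   -0.1] z 0.0556 F clamp [-2.1 -1. ] -0.7 t 4.4833 op -0.0
```

```bash
for i in 1 2 ; do python3 -m inch '[{"ax":0,"ay":0,"az":0,"x":0,"y":0,"z":1,"hand":1},{"ax":0,"ay":0,"az":0,"x":0,"y":0,"z":0,"hand":1}]' >/dev/null; python3 -c "from h import *;st()"; done
```

```text
clamp xy mm [-18.1  -0.1] z 0.0557 F clamp [-2.1 -1.6] 0.0 t 4.65 op 0.01
clamp xy mm [-17.1  -0.1] z 0.0557 F clamp [-2.6 -1.3] -0.5 t 4.8167 op 0.0
```

```bash
python3 -m inch '[{"ax":0,"ay":0,"az":0,"x":0,"y":0,"z":1,"hand":1},{"ax":0,"ay":0,"az":0,"x":0,"y":0,"z":0,"hand":1}]' >/dev/null; python3 - <<'E'
from h import *
import cv2
st()
a=read_camera("top")["img"][195:350,260:420,::-1];b=read_camera("side")["img"][190:320,230:390,::-1]
o=np.hstack([cv2.resize(a,(400,388),interpolation=2),cv2.resize(b,(400,388),interpolation=2)]);cv2.imwrite("pics/c.png",o)
E
```

```text
clamp xy mm [-16.1  -0.1] z 0.0556 F clamp [-3.  -1.8] -0.2 t 4.9833 op 0.0
```

View pics/c.png

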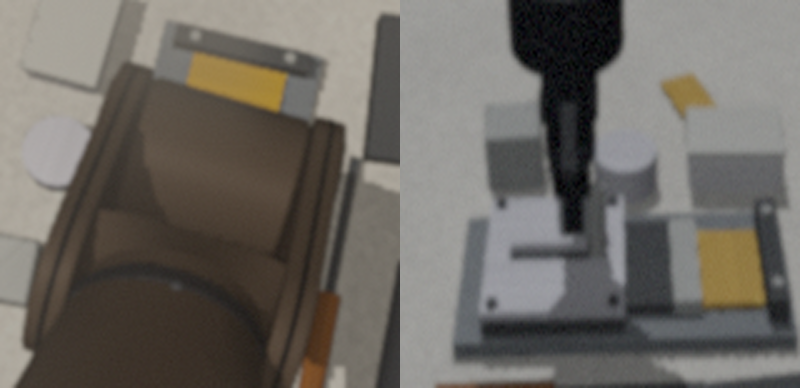

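The plate is nearly at the fence. I'll inch on until the force rises.

```bash
for i in 1 2 3 ; do python3 -m inch '[{"ax":0,"ay":0,"az":0,"x":0,"y":0,"z":1,"hand":1},{"ax":0,"ay":0,"az":0,"x":0,"y":0,"z":0,"hand":1}]' >/dev/null; python3 -c "from h import *;st()"; done
```

```text
clamp xy mm [-15.8  -0. ] z 0.0557 F clamp [-4.6 -1.4] 0.9 t 5.25 op -0.0
clamp xy mm [-15.8  -0. ] z 0.0556 F clamp [-9.1 -1.8] 3.9 t 5.4167 op -0.0
clamp xy mm [-15.7   0. ] z 0.0556 F clamp [-11.   -3.4] 7.1 t 5.5833 op -0.0
```

Stop reached: the force rose with no motion. Back off, go around to the -y side of the pin.

```bash
python3 -m inch '[{"ax":0,"ay":0,"az":0,"x":0,"y":0,"z":-10,"hand":1},{"ax":0,"ay":0,"az":0,"x":0,"y":0,"z":-10,"hand":1},{"ax":0,"ay":0,"az":0,"x":20,"y":0,"z":0,"hand":1},{"ax":0,"ay":0,"az":0,"x":20,"y":0,"z":0,"hand":1},{"ax":0,"ay":0,"az":0,"x":0,"y":0,"z":0,"hand":1}]' >/dev/null; python3 -c "from h import *;st()"
python3 -m inch '[{"ax":0,"ay":0,"az":0,"x":0,"y":0,"z":17,"hand":1},{"ax":0,"ay":0,"az":0,"x":0,"y":0,"z":17,"hand":1},{"ax":0,"ay":0,"az":0,"x":0,"y":0,"z":0,"hand":1},{"ax":0,"ay":0,"az":0,"x":-6,"y":0,"z":0,"hand":1},{"ax":0,"ay":0,"az":0,"x":0,"y":0,"z":0,"hand":1}]' >/dev/null; python3 - <<'E'
from h import *
import cv2
st()
a=read_camera("top")["img"][195:350,260:420,::-1];b=read_camera("side")["img"][190:320,230:390,::-1]
o=np.hstack([cv2.resize(a,(400,388),interpolation=2),cv2.resize(b,(400,388),interpolation=2)]);cv2.imwrite("pics/d.png",o)
E
```

```text
clamp xy mm [-31.9 -42. ] z 0.0568 F clamp [ 0.8 -0.1] 0.1 t 6.0 op 0.0
clamp xy mm [  0.3 -32.9] z 0.0557 F clamp [-0.3  0.8] -0.0 t 6.4167 op -0.0
```

View pics/d.png

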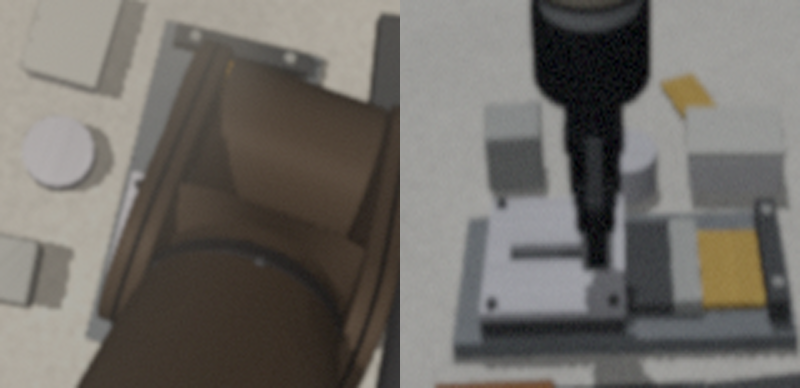

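The fingers stand beside the pin, and the plate is against the fence. Push sideways.

```bash
python3 -m inch '[{"ax":0,"ay":0,"az":0,"x":-4,"y":0,"z":0,"hand":1},{"ax":0,"ay":0,"az":0,"x":-4,"y":0,"z":0,"hand":1},{"ax":0,"ay":0,"az":0,"x":-4,"y":0,"z":0,"hand":1},{"ax":0,"ay":0,"az":0,"x":-4,"y":0,"z":0,"hand":1}]' >/dev/null; python3 -c "from h import *;st()"
python3 -m inch '[{"ax":0,"ay":0,"az":0,"x":-4,"y":0,"z":0,"hand":1},{"ax":0,"ay":0,"az":0,"x":-4,"y":0,"z":0,"hand":1},{"ax":0,"ay":0,"az":0,"x":-3,"y":0,"z":0,"hand":1},{"ax":0,"ay":0,"az":0,"x":0,"y":0,"z":0,"hand":1}]' >/dev/null; python3 -c "from h import *;st()"
```

```text
clamp xy mm [  0.8 -17.8] z 0.0558 F clamp [-0.8 -1.9] 0.5 t 6.85 op 0.0
clamp xy mm [ 1.  -6.4] z 0.0558 F clamp [-0.4 -0.2] 0.5 t 7.1833 op -0.0
```

```bash
python3 -m inch '[{"ax":0,"ay":0,"az":0,"x":-3,"y":0,"z":0,"hand":1},{"ax":0,"ay":0,"az":0,"x":-3,"y":0,"z":0,"hand":1},{"ax":0,"ay":0,"az":0,"x":-3,"y":0,"z":0,"hand":1},{"ax":0,"ay":0,"az":0,"x":-3,"y":0,"z":0,"hand":1},{"ax":0,"ay":0,"az":0,"x":0,"y":0,"z":0,"hand":1}]' >/dev/null; python3 -c "from h import *;st()"
for i in 1 2 3 4 5; do python3 -m inch '[{"ax":0,"ay":0,"az":0,"x":-1,"y":0,"z":0,"hand":1},{"ax":0,"ay":0,"az":0,"x":0,"y":0,"z":0,"hand":1}]' >/dev/null; python3 -c "from h import *;st()"; done
```

```text
clamp xy mm [1.1 5.5] z 0.0558 F clamp [ 0.6 -0.3] -0.1 t 7.6 op 0.0
clamp xy mm [1.1 6.1] z 0.0558 F clamp [-0.3 -0.4] -0.3 t 7.7667 op 0.0
clamp xy mm [1.1 7. ] z 0.0559 F clamp [ 0.4 -0.6] -0.3 t 7.9333 op -0.0
clamp xy mm [1.1 8. ] z 0.0559 F clamp [ 0.8 -1.3] 0.5 t 8.1 op -0.0
clamp xy mm [1.1 9. ] z 0.0559 F clamp [ 0.5 -1.9] -0.9 t 8.2667 op -0.0
clamp xy mm [ 1.1 10. ] z 0.0559 F clamp [ 1.6 -2.3] -0.3 t 8.4333 op 0.0
```

```bash
for i in 1 2 3 4; do python3 -m inch '[{"ax":0,"ay":0,"az":0,"x":-1,"y":0,"z":0,"hand":1},{"ax":0,"ay":0,"az":0,"x":0,"y":0,"z":0,"hand":1}]' >/dev/null; python3 -c "from h import *;st()"; done
python3 - <<'E'
from h import *
import cv2
a=read_camera("top")["img"][195:350,260:420,::-1];b=read_camera("side")["img"][190:320,230:390,::-1]
o=np.hstack([cv2.resize(a,(400,388),interpolation=2),cv2.resize(b,(400,388),interpolation=2)]);cv2.imwrite("pics/e.png",o)
E
```

```text
clamp xy mm [ 1.1 10.2] z 0.0559 F clamp [ 0.9 -5.4] -1.3 t 8.6 op 0.0
clamp xy mm [ 1.2 10.4] z 0.0559 F clamp [ 0.3 -8.4] -0.5 t 8.7667 op 0.0
clamp xy mm [ 1.2 10.5] z 0.0559 F clamp [ -0.7 -11.1] 0.2 t 8.9333 op 0.01
clamp xy mm [ 1.2 10.6] z 0.0559 F clamp [  0.3 -13.2] -1.0 t 9.1 op -0.0
```

View pics/e.png

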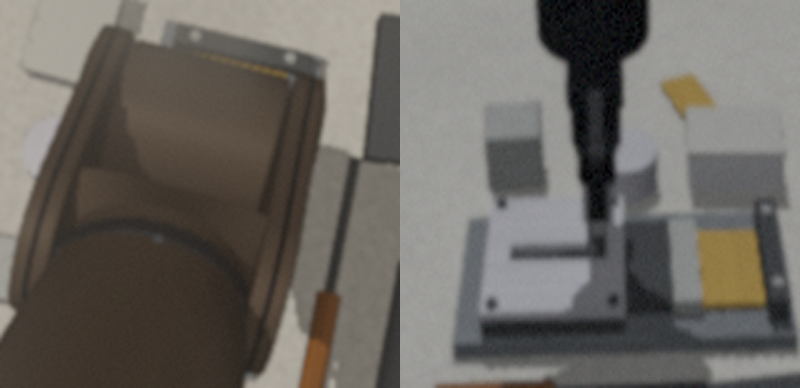

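Hard stop at the end of the short leg. Now back off along -y, rise straight up, and retreat to clear the view.

```bash
python3 -m inch '[{"ax":0,"ay":0,"az":0,"x":10,"y":0,"z":0,"hand":1},{"ax":0,"ay":0,"az":0,"x":10,"y":0,"z":0,"hand":1},{"ax":0,"ay":0,"az":0,"x":0,"y":0,"z":0,"hand":1},{"ax":0,"ay":0,"az":0,"x":0,"y":-30,"z":0,"hand":1},{"ax":0,"ay":0,"az":0,"x":0,"y":-35,"z":0,"hand":1}]' >/dev/null
python3 -m inch '[{"ax":0,"ay":0,"az":0,"x":0,"y":-35,"z":0,"hand":1},{"ax":0,"ay":0,"az":0,"x":0,"y":-35,"z":0,"hand":1},{"ax":0,"ay":0,"az":0,"x":40,"y":-10,"z":0,"hand":1},{"ax":0,"ay":0,"az":0,"x":40,"y":0,"z":0,"hand":1},{"ax":0,"ay":0,"az":0,"x":40,"y":0,"z":0,"hand":1}]' >/dev/null
python3 -m inch '[{"ax":0,"ay":0,"az":0,"x":40,"y":0,"z":-5,"hand":1},{"ax":0,"ay":0,"az":0,"x":40,"y":0,"z":-5,"hand":1},{"ax":0,"ay":0,"az":0,"x":40,"y":0,"z":-5,"hand":1},{"ax":0,"ay":0,"az":0,"x":40,"y":0,"z":-5,"hand":1},{"ax":0,"ay":0,"az":0,"x":0,"y":0,"z":0,"hand":1}]' >/dev/null
python3 - <<'E'
from h import *
import cv2
st()
a=read_camera("top")["img"];cv2.imwrite("pics/top1.png",a[:,:,::-1]);b=read_camera("side")["img"];cv2.imwrite("pics/side1.png",b[:,:,::-1])
o=np.hstack([cv2.resize(a[160:380,220:450,::-1],(460,440),interpolation=2),cv2.resize(b[230:315,240:400,::-1],(340,440),interpolation=2)]);cv2.imwrite("pics/f.png",o)
E
```

```text
clamp xy mm [ -19.8 -291.8] z 0.2012 F clamp [0.2 0.5] 0.4 t 10.45 op -0.0
```

View pics/f.png

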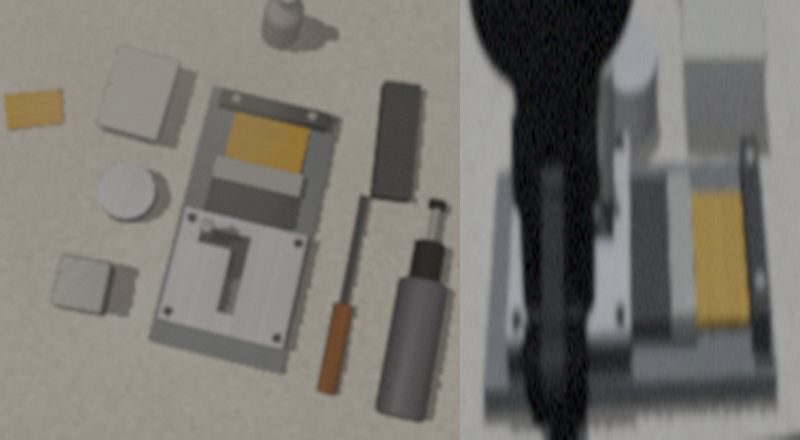

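Pin top now shows at image (324,273), at the end of the short leg, with the plate against the fence. A quick numeric check before handing in.

```bash
python3 - <<'E'
from h import *
import cv2
c=read_camera("top")
print("pin",cl(onz(c,208/2+220-.25,226/2+160-.25,.078)))
i=cv2.imread("pics/top1.png");i0=cv2.imread("pics/top0.png")
h=cv2.cvtColor(i,cv2.COLOR_BGR2HSV);m=cv2.inRange(h,(15,110,80),(32,255,255));m[:,:310]=0;m[:,400:]=0
k=max(cv2.findContours(m,0,1)[0],key=cv2.contourArea)
p=np.array([cl(onz(c,u,v,.017)) for u,v in cv2.boxPoints(cv2.minAreaRect(k))],np.float32)
print("plate corners",p.tolist(),"centre",p.mean(0))
d=cv2.absdiff(i,i0).max(2)>35;n,_,s,_=cv2.connectedComponentsWithStats(d.astype(np.uint8))
print([x.tolist() for x in s[1:] if x[4]>25])
E
```

```text
pin [ 0.8 29.1]
plate corners [[77.4000015258789, 30.299999237060547], [121.19999694824219, 29.600000381469727], [119.4000015258789, -39.599998474121094], [75.69999694824219, -38.099998474121094]] centre [98.425    -4.449999]
[[344, 218, 30, 14, 171], [331, 239, 40, 18, 374], [494, 245, 146, 235, 21525], [322, 261, 44, 14, 197], [338, 303, 12, 5, 50], [456, 466, 37, 14, 361], [323, 468, 126, 12, 661]]
```

```bash
python3 -c "
from plant import sign_off;print(sign_off())"
```

```text
the job is handed in; nothing more can be done
None
```

The plate is clamped and the pin is locked at the end of the short leg. I handed the job in at about 10.5 s; no verdict was reported.

- **Pushing:** I used shut fingertips throughout. I pushed the pin along the long leg until it hit a hard stop, at about 11 N. I then went around it and pushed it sideways to the end of the short leg, again to a hard stop, at about 13 N. After that I backed off and withdrew.
- **Pin:** my last camera check put it at clamp (0.8, 29.1) mm, against a nominal (0, 30).
- **Plate:** its centre was at x = 98 mm, y = -4 mm, square to the fence within about 0.02 rad.
- **Bystanders:** comparing the top picture with the first one showed changes only at the clamp and the robot.
- **Not measured directly:** I did not measure the pin's lift. The arm did not rise while pushing, and it hid the pin in the last side view.

No check failed or disagreed beyond 1–2 mm of measuring error.

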